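Nest the mixing cups, then pinch the carrier's catches and lift it out of its dock

TASK

Clear away the mixing cups of the decorating class: put the loose metal cup upright into the matching cup that stands in the carrier, so that it is fully nested, and let go of it. Then pinch the two side catches on the carrier's centre tower together with the fingers, lift the carrier with all it holds straight up out of its dock, kept level, to about 10 cm above the table, and finish while still holding it there, pinched and still. Leave the jar, the tube and the carton on the table where they are.

Things in the scene. Friction and masses are not known exactly. Their poses are not given: they have to be found in the camera images.
- cup_loose: Plain stepped metal cup, open top, 52 mm tall, 45 g: lower 30 mm tapers from 34 mm diameter at the foot to 45; then a step out to a straight collar, 56 mm outer, 50 mm inner diameter, up to the rim. Origin: centre of underside, z up; round, yaw is meaningless. Stands upright on the table. Nested, its step rests on the other's rim, its origin 22 mm above the other's, its collar all free above.
- cup_seated: Plain stepped metal cup, open top, 52 mm tall, 45 g: lower 30 mm tapers from 34 mm diameter at the foot to 45; then a step out to a straight collar, 56 mm outer, 50 mm inner diameter, up to the rim. Origin: centre of underside, z up; round, yaw is meaningless. Identical to cup_loose; stands upright in one of the carrier's two wells with up to 3 mm of play.
- jar_seated: Closed plastic jar with a dark lid, 37 mm diameter, 42 mm tall, 90 g, standing in the carrier's other well as its regular load; it rides along. Origin: centre of the underside.
- carrier: Grey plastic carrier latched in the dock: plate 172 mm (its x) by 55 mm (y) by 6 mm; a 41 mm square well, walls 12 mm tall, 60 mm either side of the middle along x; mid tower 30 mm (x) by 14 mm (y), top 72 mm above the underside, a sprung catch on each y side. Origin: centre of underside, z up, at first 5 mm above the table. 0.27 to 0.42 kg, plus 0.18 kg of cups and jar.
- dock: White plastic tray fixed to the table, 196 mm (its x) by 86 mm (y), floor 5 mm thick, rim 14 mm high; mid-way on each long side, over 44 mm, a cheek with an inward hood, 30 mm high, keeps the catch tongue down. Above 30 mm the space outside the catch pads is free. Origin: centre of underside, axes as the carrier's at the start.
- catch_left_pad (a point): Centre of the ribbed outer face of the left (+y of the carrier) catch pad, 56 mm above the carrier's underside; moves with the catch. Pad 26 mm long (carrier x), 30 mm tall. The two outer faces lie opposite along carrier y, 44 mm apart at rest, 28 mm fully pinched.
- catch_right_pad (a point): Centre of the ribbed outer face of the right (-y of the carrier) catch pad, 56 mm above the carrier's underside; moves with the catch. Pad 26 mm long (carrier x), 30 mm tall. The two outer faces lie opposite along carrier y, 44 mm apart at rest, 28 mm fully pinched.
- catch_left (a joint): Travel of the left (+y) catch (m): 0 at rest (sprung out, tongue locked under the dock's hood), 0.008 pushed in to its stop, towards the tower. Spring 2 N at rest, 6 N at the stop; springs back when let go. The tongue clears the hood from 0.005 (carrier centred) to 0.0065; with less the dock holds the carrier down.
- catch_right (a joint): Travel of the right (-y) catch (m): 0 at rest (sprung out, tongue locked under the dock's hood), 0.008 pushed in to its stop, towards the tower. Spring 2 N at rest, 6 N at the stop; springs back when let go. The tongue clears the hood from 0.005 (carrier centred) to 0.0065; with less the dock holds the carrier down.
- jar_table: Closed plastic jar on the table, 48 mm diameter, 50 mm tall; leave alone. Origin: centre of the underside.
- tube_table: Colour tube standing on its cap on the table, 36 mm wide, about 120 mm tall; leave alone. Origin: centre of the underside.
- carton_table: Small flat carton on the table, 60 by 110 by 40 mm; leave alone. Origin: centre of the underside.

How it is judged:
By the outcome, as a careful person would: the job done as asked, in the order asked, and still so for the second after the job is handed in, while the arm keeps its last pose, push and grip.
It also fails if it takes over 48 s, if anything falls off the work surface, if the arm or the gripper's body presses on something with over 40 N, if the wrist force passes 120 N, or if a joint passes its speed limit or range.

ROBOT

A 6-joint arm with a two-finger parallel gripper is mounted at the origin on the work surface. World frame = base frame: x ahead of the robot, y to its left, z up, the work surface at z = 0. Lengths are in m, angles in rad, forces in N, time in s.
With the tool pointing down it reaches from about 0.25 to 0.775 m from the base axis. Payload 4 kg.
Tool frame: the origin (TCP) lies midway between the tips of the shut fingers; the grasp point (between the pads) lies bot.tcp_to_grasp behind it (bot.tcp_to_grasp is the distance from the TCP to the grasp point, in m); z points along the fingers, y is the line along which they close (so a half turn about z gives the same grasp; the last joint's range is limited). The gripper opens to 85 mm and grips with 20 to 120 N. Pads are 22 mm wide; open, the fingers measure 114 mm over their backs; the gripper's body (76 mm by 85 mm) begins 54 mm behind the grasp point. The pads swing forward as they close: fully open they stand 13 mm farther back than shut.
Start: joints at [1.008, 0.087, 1.371, -0, 1.684, -0.103], TCP at [0.244, 0.493, 0.231] pointing down, gripper open.
Joint ranges: [-3.1, 3.1], [-0.76, 2.03], [0.27, 2.55], [-1.08, 4.22], [0.17, 2.65], [-2.57, 2.57]. Speed limits (rad/s): [2.79, 2.79, 3.14, 3.14, 3.14, 3.14].

INTERFACE

Orientations are given as [roll, pitch, yaw] about the fixed x, y, z axes, in that order (R = Rz(yaw) Ry(pitch) Rx(roll)).
In Python, from rig import bot gives the robot as it stands. Calls block until the motion is done:
- bot.goto(position, orientation): joint-space move of the TCP to a pose.
- bot.move_l(position, ori=None, feed=0.15): straight line of the TCP; ori=None keeps the orientation; feed is the mean speed in m/s.
- bot.movej(angles): joint-space move.
- bot.open() and bot.gripper_close(newtons=None): open the fingers fully, or close them until they stop; newtons is the grip in N (None keeps the last).
- bot.sleep(seconds).
- bot.ik(position, orientation): joint angles nearest the present ones, or None.
- bot.get_state(): the state.
- bot.read_camera(name): name is "side" or "top"; returns the picture (480x640x3 uint8, red, green, blue); there is no depth.
- bot.camera_info(name): a dict with "camera_matrix" (3x3 intrinsics, pixels), "view" (4x4, takes a point from world to camera coordinates). Camera axes: x right, y up, looking along -z (the intrinsics and any distortion apply to the point x, -y, -z); pixel columns grow to the right and rows downward; lengths in m; the calibration is good to about 2 mm. A picture is of the moment at which its call begins. camera_info takes no time and is no camera call.
A pose or a line that the arm cannot do raises bot.MotionError and nothing moves.
- bot.close_job(): hands the job in; it is judged then, once.
Trained networks look in the newest picture that a camera, given by its name, has taken for a name from the list of things; names that differ only in an ending like _2 or _b are one class to them, and where a whole thing is asked for, a point or a joint stands for the part that bears it (a point fixed in the world has none). Each returns a list of dicts, best first, with "conf" (0 to 1); they miss things now and then, are a little off and sometimes report something else, mostly with a low value. They report only what shows in the picture. A call takes as long as a camera call.
- bot.silhouettes(label, camera): "region" (480x640 bool, what is visible of it) and "extent" ([centre column, centre row, width, height] in pixels, round what is visible of it).
The state is a dict: "time_s": time; "joint_pos": joint angles; "joint_vel": joint speeds; "joint_torque": joint torques, N m; "position": TCP position; "tcp_rot": TCP orientation; "contact_force": force on the tool from outside, world axes, zero at the start; "torque": the same for the moment, N m; "opening": finger opening in m; "gripper_force": force on a finger pad.
Only numpy, scipy, OpenCV 4.12 (cv2) and the standard library are available. Lean on these libraries where they do the work, as an engineer would, in place of code of your own. Each camera call takes 0.05 s, during which the arm holds its last target. There are 200 camera calls.

## Working session

There is one attempt and no reset: what is moved stays moved. The work goes in short steps, each a Python script; the robot and the scene stay as the last script left them, time stands still between calls to the robot, and variables do not carry over. Pictures are saved under pics/ and viewed, at most 10 in all, crops included, and the job is handed in when it is done.

```bash
mkdir -p pics; ls
python3 - <<'E'
from rig import bot
import cv2,numpy as np
np.set_printoptions(precision=4,suppress=True)
print(bot.get_state(), bot.tcp_to_grasp)
for c in("top","side"):
    im=bot.read_camera(c); cv2.imwrite(f"pics/{c}0.png",im[...,::-1]); i=bot.camera_info(c); print(c,i)
    for l in("cup_loose","cup_seated","jar_seated","carrier","dock","catch_left_pad","catch_right_pad","jar_table","tube_table","carton_table"):
        for d in bot.silhouettes(l,c)[:3]: print(l,round(d["conf"],2),np.round(d["extent"],1),d["region"].sum())
E
```

```text
pics
{'time_s': 0.0, 'joint_pos': array([ 1.0079,  0.088 ,  1.3723, -0.    ,  1.6836, -0.1031]), 'joint_vel': array([-0.0016, -0.0003, -0.001 ,  0.0006,  0.0001, -0.0027]), 'joint_torque': array([ -0.0017, -35.1866, -31.327 ,  -0.0003,   0.0108,  -0.    ]), 'position': array([0.2438, 0.4925, 0.2301]), 'tcp_rot': array([-3.1393, -0.0002,  2.6818]), 'contact_force': array([ 0.884 , -0.0999,  0.0893]), 'torque': array([ 0.0509,  0.0016, -0.0464]), 'gripper_force': 0.0, 'opening': 0.08563817863740596} 0.0187
top {'camera_matrix': array([[480.1633,   0.    , 315.014 ],
       [  0.    , 480.1633, 237.1466],
       [  0.    ,   0.    ,   1.    ]]), 'view': array([[-0.024 , -0.9995, -0.0211, -0.0952],
       [ 0.9928, -0.0263,  0.1165, -0.619 ],
       [-0.117 , -0.0181,  0.993 , -0.7692],
       [ 0.    ,  0.    ,  0.    ,  1.    ]])}
cup_loose 0.57 [409.5 319.4  36.3  33.9] 969
jar_seated 0.85 [144.1 307.5  33.2  22.2] 594
carrier 0.91 [149.2 273.6  44.7 100.5] 2183
dock 0.77 [154.5 275.9  55.4 114.4] 1642
catch_left_pad 0.68 [131.7 271.6  11.6  16.6] 140
catch_right_pad 0.75 [159.8 271.6
[... 455 characters left out ...]
.085 ,  0.8888,  0.4503, -0.8687],
       [ 0.    ,  0.    ,  0.    ,  1.    ]])}
cup_loose 0.92 [393.9 233.1  24.7  32. ] 644
cup_seated 0.68 [303.8 350.2  33.8  48.3] 1349
jar_seated 0.82 [387.8 364.   24.   38.8] 877
carrier 0.81 [343.1 359.4 124.5  66.9] 2623
dock 0.76 [345.3 374.8 147.2  60.1] 2703
catch_left_pad 0.73 [344.1 359.6  22.   36.8] 586
catch_left_pad 0.45 [345.1 376.6 145.1  58.5] 2464
catch_right_pad 0.61 [343.1 361.4  20.   32.8] 516
catch_right_pad 0.44 [347.5 330.4  15.3  12.5] 115
catch_right_pad 0.34 [388.9 363.3  28.   38.2] 851
tube_table 0.9 [212.8 283.9  23.   66.6] 1366
carton_table 0.91 [308.8 210.3  32.6  32.4] 886
carton_table 0.37 [273.  247.1  28.4  30.8] 721
```

View pics/top0.png

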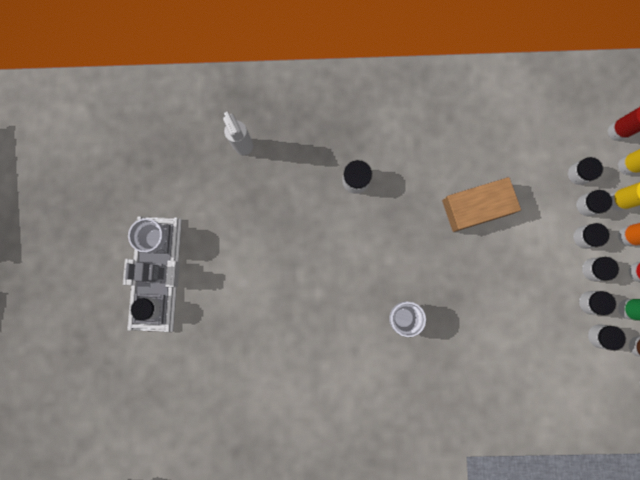

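View pics/side0.png

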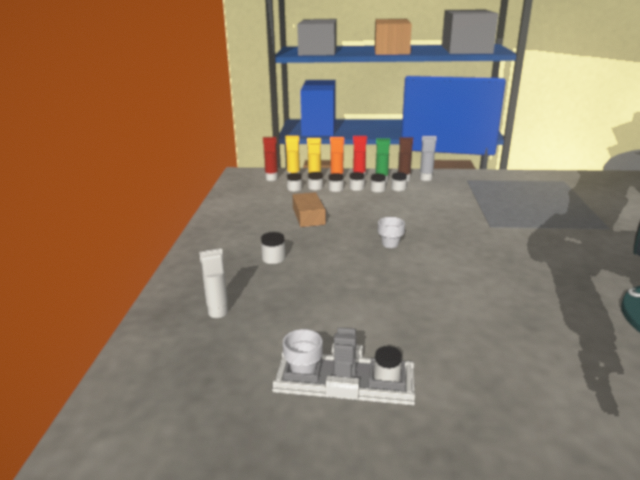

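```bash
cat > h.py <<'E'
from rig import bot
import cv2,numpy as np
from scipy.optimize import minimize,least_squares
np.set_printoptions(precision=4,suppress=True)
I={c:bot.camera_info(c) for c in("top","side")}
def proj(c,P):
    P=np.atleast_2d(P); V=I[c]["view"]; q=P@V[:3,:3].T+V[:3,3]; q=q*[1,-1,-1]
    p=q@I[c]["camera_matrix"].T; return p[:,:2]/p[:,2:]
def unproj(c,uv,z):
    V=I[c]["view"];K=I[c]["camera_matrix"]
    d=V[:3,:3].T@(np.linalg.inv(K)@[uv[0],uv[1],1]*[1,-1,-1]); o=-V[:3,:3].T@V[:3,3]
    return o+d*(z-o[2])/d[2]
def ring(r,z,n=60):
    t=np.linspace(0,2*np.pi,n,endpoint=False); return np.c_[r*np.cos(t),r*np.sin(t),0*t+z]
CUP=np.vstack([ring(.017,0),ring(.0225,.03),ring(.028,.03),ring(.028,.052)])
JAR=np.vstack([ring(.0185,0),ring(.0185,.042)])
def bb(c,P):
    p=proj(c,P); return np.r_[p.min(0),p.max(0)]
def sil(l,c):
    d=bot.silhouettes(l,c); return d[0] if d else None
def edges(d):
    x,y,w,h=d["extent"]; return np.array([x-w/2,y-h/2,x+w/2,y+h/2])
E
python3 - <<'E'
from h import *
im={c:bot.read_camera(c) for c in I}
obs={}
for l in("cup_loose","cup_seated","jar_seated"):
    for c in I:
        d=sil(l,c)
        if d: obs[l,c]=edges(d); print(l,c,round(d["conf"],2),obs[l,c])
W={("cup_loose","top"):[1,1,1,1],("cup_loose","side"):[1,1,1,1],("cup_seated","top"):[1,1,1,1],("cup_seated","side"):[1,1,1,0],("jar_seated","top"):[1,0,1,1],("jar_seated","side"):[1,1,1,0]}
for l,M,z0,x0 in(("cup_loose",CUP,0,(.5,-.27)),("cup_seated",CUP,.011,(.6,.27)),("jar_seated",JAR,.011,(.5,.27))):
    for cs in(("top",),("side",),("top","side")):
        cs=[c for c in cs if (l,c) in obs]
        if not cs: continue
        f=lambda p:np.concatenate([(bb(c,M+[p[0],p[1],z0])-obs[l,c])*W[l,c] for c in cs])
        s=least_squares(f,x0); print(l,cs,s.x,s.fun)
z=[cv2.resize(im["top"][205:345,105:215],None,fx=4,fy=4,interpolation=2),cv2.resize(im["side"][315:410,260:430],None,fx=4,fy=4,interpolation=2)]
for n,a in zip("ab",z): cv2.imwrite(f"pics/z{n}.png",a[...,::-1])
E
```

```text
cup_loose top 0.98 [390.55 301.   425.65 336.8 ]
cup_loose side 0.85 [378.65 218.05 408.15 247.75]
cup_seated top 0.85 [124.25 220.7  166.95 252.3 ]
cup_seated side 0.65 [284.85 325.55 321.35 376.05]
jar_seated top 0.58 [131.55 297.4  160.85 321.6 ]
jar_seated side 0.95 [377.75 345.35 399.85 382.65]
cup_loose ['top'] [ 0.4786 -0.2584] [-0.9185  0.08    0.8907 -0.0843]
cup_loose ['side'] [ 0.4728 -0.2535] [ 1.0356 -0.8012 -1.0194  0.8024]
cup_loose ['top', 'side'] [ 0.4764 -0.2577] [-1.2641  1.4689  0.5469  1.3678 -0.7161 -1.6421 -2.8987 -0.1642]
cup_seated ['top'] [0.6226 0.1684] [ 2.0226 -1.786  -2.0757  1.8247]
cup_seated ['side'] [0.6233 0.1586] [-1.5675 -0.1812  1.5848 -0.    ]
cup_seated ['top', 'side'] [0.6226 0.1665] [ 3.1687 -1.8101 -0.9576  1.8027 -1.771   3.0826  1.7568  0.    ]
jar_seated ['top'] [0.5028 0.1725] [-1.0291  0.      1.0818 -0.0078]
jar_seated ['side'] [0.5026 0.1755] [-3.0637 -0.2278  2.9615  0.    ]
jar_seated ['top', 'side'] [0.5026 0.1731] [-1.4363  0.      0.6957  0.1568 -3.0804 -1.2901  2.8625  0.    ]
```

View pics/za.png

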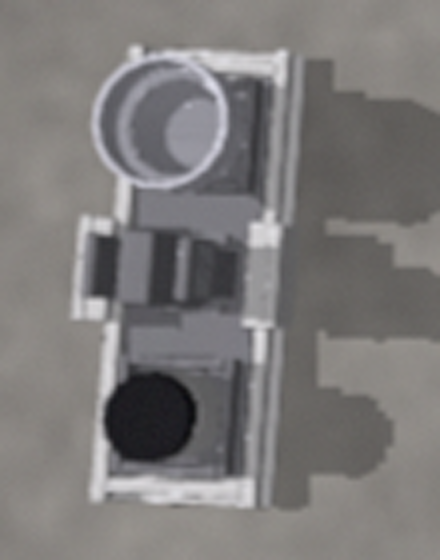

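View pics/zb.png

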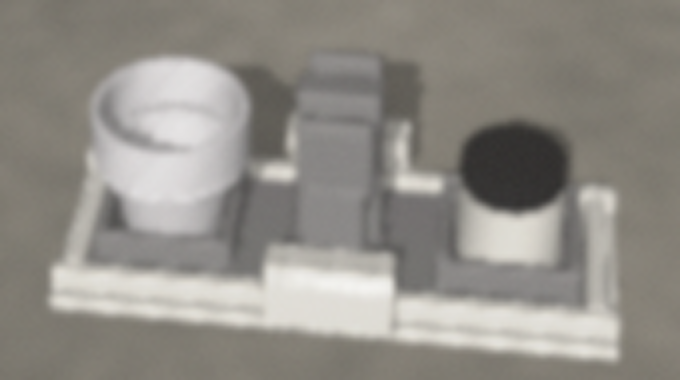

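Top crop: cup rim centred near px (145,235), jar lid at (142.5,309), dock rim corners clear; tower catches lie left/right (world y). Side crop: same layout, tower between cup (left) and jar (right). Now hand-picked points as a check.

Run:
```python
from h import *
T=lambda x,y:((x-1.5)/4+105,(y-1.5)/4+205)
S=lambda x,y:((x-1.5)/4+260,(y-1.5)/4+315)
print("cup top",unproj("top",T(160.5,120),.063),"jar",unproj("top",T(150,416.5),.053))
print("cup side",unproj("side",S(170.5,100),.063),"jar",unproj("side",S(514,167),.053))
C=[unproj("top",T(*p),.014) for p in((130,47),(288,52),(255,507),(90,502))]; C=np.array(C); print(C,C.mean(0))
B=[unproj("side",S(*p),z) for p,z in(((50,308),0),((618,358),0),((52,265),.014),((620,318),.014))]; print(np.array(B))
for a,b in((C[3],C[0]),(C[2],C[1]),(B[1],B[0]),(B[3],B[2])): d=b-a; print("yaw",np.degrees(np.arctan2(d[1],d[0])),np.linalg.norm(d))
# ellipse fit of loose cup rim by full-mask contour
im=bot.read_camera("top")
d=sil("cup_loose","top"); print(edges(d))
z=cv2.resize(im[290:350,380:440],None,fx=6,fy=6,interpolation=2)
zs=bot.read_camera("side"); zs=cv2.resize(zs[205:265,360:420],None,fx=6,fy=6,interpolation=2)
cv2.imwrite("pics/zc.png",np.hstack([z,zs])[...,::-1])
```

```text
cup top [0.6246 0.1661 0.063 ] jar [0.5049 0.172  0.053 ]
cup side [0.6239 0.1644 0.063 ] jar [0.5044 0.1816 0.053 ]
[[0.6636 0.1986 0.014 ]
 [0.6595 0.1293 0.014 ]
 [0.4651 0.1415 0.014 ]
 [0.4687 0.2119 0.014 ]] [0.5642 0.1703 0.014 ]
[[0.6645 0.2024 0.    ]
 [0.4687 0.2144 0.    ]
 [0.6639 0.1962 0.014 ]
 [0.4686 0.2104 0.014 ]]
yaw -3.8995185142455475 0.19529365214082983
yaw -3.572964700894005 0.19478333903272307
yaw -3.4984481276493113 0.19615230562686128
yaw -4.14996713566612 0.19586842165738969
[391.1 304.5 426.1 336.9]
```

View pics/zc.png

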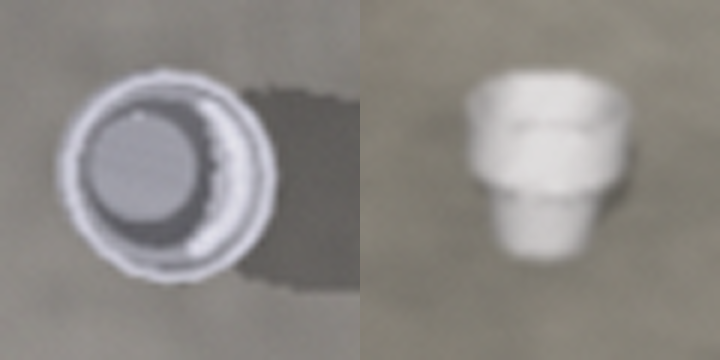

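Loose cup: rim in top view spans x 57–277, y 68–283 of the crop → px (407.4, 318.8); upright on the table.

```bash
cat >> h.py <<'E'
YAW=np.radians(-3.8)+np.pi; ORI=[np.pi,0,YAW]
DC=np.array([.5642,.1704]); WELL=np.array([.6243,.1662])
E
python3 - <<'E'
from h import *
a=unproj("top",(407.4,318.8),.052); s=unproj("side",(391,(68+22)/6+205),.052); print(a,s)
L=a[:2]*.75+np.array([.4728,-.2535])*.25; L=np.array([a[0],L[1]]); print(L)
for p in((*L,.15),(*L,.027),(*WELL,.2),(*WELL,.06),(*DC,.04),(*DC,.14)): print(bot.ik(p,ORI))
bot.goto([*L,.10],ORI); print(bot.get_state()["time_s"])
bot.move_l([*L,.027],feed=.1)
bot.gripper_close(25); s=bot.get_state(); print(s["time_s"],s["position"],s["opening"],s["gripper_force"],s["contact_force"])
bot.move_l([*L,.16],feed=.15); s=bot.get_state(); print(s["time_s"],s["opening"],s["gripper_force"],s["contact_force"])
im=bot.read_camera("top"); i2=bot.read_camera("side")
u,v=proj("top",[*L,.17])[0].astype(int); p,q=proj("side",[*L,.17])[0].astype(int); print(u,v,p,q)
cr=lambda i,u,v:cv2.resize(i[max(v-50,0):max(v-50,0)+100,u-50:u+50],(400,400),interpolation=2)
cv2.imwrite("pics/g.png",np.hstack([cr(im,u,v),cr(i2,p,q)])[...,::-1])
E
```

```text
[ 0.4789 -0.2559  0.052 ] [ 0.4774 -0.2673  0.052 ]
[ 0.4789 -0.2553]
[-0.5942  0.1011  1.5175  0.      1.5229 -2.0987]
[-0.5942  0.2024  1.6611  0.      1.2781 -2.0987]
[ 0.1725  0.3095  1.1715  0.      1.6606 -1.332 ]
[ 0.1725  0.3838  1.3577  0.      1.4001 -1.332 ]
[ 0.1971  0.2847  1.5307  0.      1.3262 -1.3073]
[ 0.1971  0.2084  1.4155  0.      1.5177 -1.3073]
4.45
5.725 [ 0.4796 -0.2558  0.0282] 0.05451376001581935 26.802121497457847 [-0.2779  0.9184  3.6282]
6.7583 0.054778750133383416 26.486338829272427 [ 0.8891 -0.5154 -1.0594]
421 323 393 168
```

View pics/g.png

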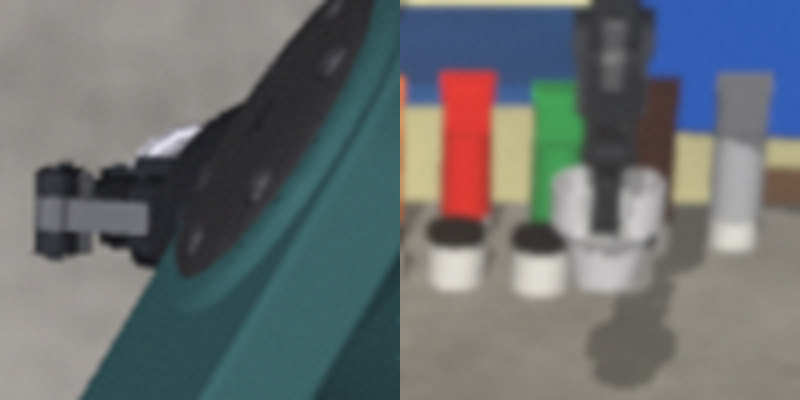

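Side crop shows the cup upright and centred in the fingers, tips just above the step. Carry it over the seated cup and check.

Run:
```python
from h import *
bot.goto([*WELL,.15],ORI); bot.move_l([*WELL,.10],feed=.1); s=bot.get_state(); print(s["time_s"],s["position"],s["tcp_rot"],s["opening"],s["contact_force"])
i=bot.read_camera("top"); j=bot.read_camera("side")
cr=lambda i,u,v:cv2.resize(i[v-50:v+50,u-50:u+50],(400,400),interpolation=2)
cv2.imwrite("pics/n.png",np.hstack([cr(i,146,236),cr(j,304,335)])[...,::-1])
```

```text
9.1417 [0.6245 0.166  0.1002] [3.1416 0.0003 3.075 ] 0.055022908068241096 [-0.6326  0.9764 -0.3155]
```

View pics/n.png

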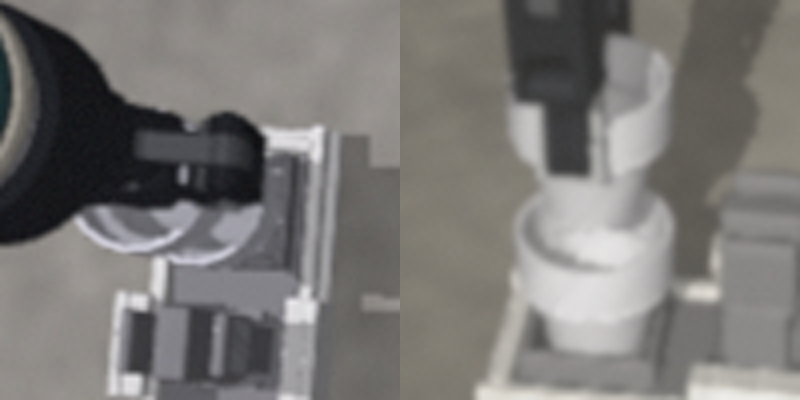

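Run:
```python
from h import *
for z in(.072,.0515):
    b=bb("side",CUP+[*WELL,z]); print("upper",b,(b-[254,285,254,285])*4)
b=bb("side",CUP+[*WELL,.011]); print("lower",b,(b-[254,285,254,285])*4)
```

```text
upper [279.8701 292.8862 321.4296 342.835 ] [103.4806  31.5448 269.7185 231.3401]
upper [280.573  305.1326 321.6025 354.7319] [106.2921  80.5305 270.41   278.9275]
lower [281.9105 328.4611 321.9316 377.379 ] [111.642  173.8442 271.7265 369.5161]
```

Relative x misalignment ≈0.3 mm (collar centres 589 vs 595, expected 587 vs 592). Insert.

Run:
```python
from h import *
f0=bot.get_state()["contact_force"][2]
for z in(.085,.075,.069,.066,.064,.062,.061,.060,.059,.058,.057):
    bot.move_l([*WELL,z],feed=.08); s=bot.get_state(); f=s["contact_force"]-[0,0,f0]
    print(z,s["time_s"],s["position"],f,s["opening"])
    if abs(f[2])>10 or np.hypot(*f[:2])>12: break
j=bot.read_camera("side")
cv2.imwrite("pics/n2.png",cv2.resize(j[285:385,254:404],(600,400),interpolation=2)[...,::-1])
```

```text
0.085 9.575 [0.6235 0.1661 0.0836] [ 0.3285 -0.3     0.9636] 0.054344057191816765
0.075 9.85 [0.6237 0.1661 0.0739] [-0.4783  0.3554  1.1892] 0.054577309172799605
0.069 10.1 [0.6239 0.1661 0.0684] [-0.3309  0.2254 -0.5326] 0.0544712216793852
0.066 10.35 [0.6242 0.1662 0.0658] [ 0.0788  0.6708 -0.0318] 0.054529760170931266
0.064 10.6 [0.6242 0.1662 0.0638] [0.0727 0.8275 0.7456] 0.05500950091058516
0.062 10.85 [0.6242 0.1662 0.0618] [-0.2381  0.051   1.1303] 0.05452475541606223
0.061 11.1 [0.6245 0.1663 0.0613] [-0.0935 -0.0051  1.6688] 0.05444479254185195
0.06 11.35 [0.6247 0.1663 0.0612] [-1.8734  0.0542  6.9492] 0.054400258607277346
0.059 11.6 [0.6249 0.1663 0.0612] [-2.5083  0.2417  9.359 ] 0.05476807302488885
0.058 11.85 [0.6251 0.1663 0.0612] [-4.0113 -0.4861 11.7247] 0.054624244056661275
```

View pics/n2.png

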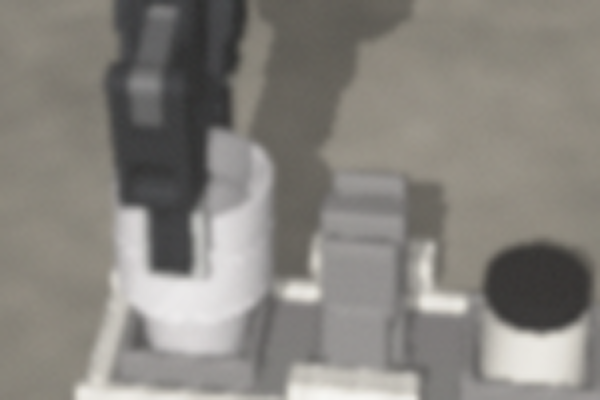

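Stopped at 61.2 mm as predicted for full nesting (collar resting on the lower rim, in line in the picture). Release and go to the catches.

Run:
```python
from h import *
bot.move_l([*WELL,.0612],feed=.05); bot.open(); bot.move_l([*WELL,.15],feed=.15)
bot.goto([*DC,.15],ORI)
im=bot.read_camera("side")
d=sil("cup_loose","side"); print(edges(d) if d else None,bb("side",CUP+[*WELL,.033]))
cv2.imwrite("pics/t.png",cv2.resize(im[285:385,254:404],(600,400),interpolation=2)[...,::-1])
bot.move_l([*DC,.041],feed=.1); f0=bot.get_state()["contact_force"]
bot.gripper_close(50); bot.sleep(.3); s=bot.get_state(); print(s["time_s"],s["position"],s["opening"],s["gripper_force"],s["contact_force"]-f0,s["torque"])
```

```text
[284.9  314.55 322.1  353.65] [281.1922 315.9277 321.7548 365.2146]
15.8917 [0.5649 0.1706 0.0434] 0.022578293495313564 51.227446496486664 [-2.5799 -0.354   8.5405] [-0.0884  0.4673  0.0135]
```

View pics/t.png

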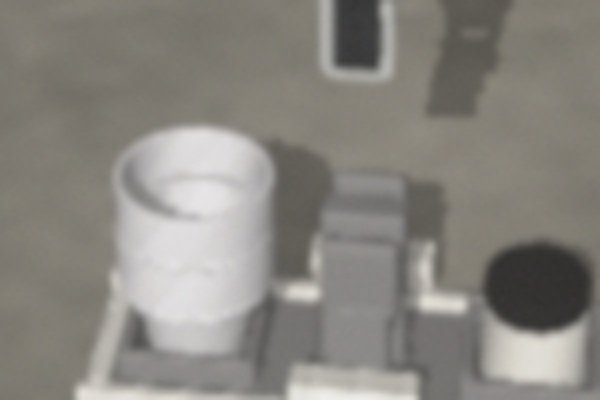

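Picture shows the loose cup upright, fully nested and released. Try a cautious lift watching force.

Run:
```python
from h import *
for z in(.044,.047,.050,.054,.060):
    bot.move_l([*DC,z],feed=.05); s=bot.get_state(); print(z,s["time_s"],s["position"],s["opening"],s["gripper_force"],s["contact_force"],s["torque"])
    if abs(s["contact_force"][2])>15: break
for c in I:
    im=bot.read_camera(c)
    cv2.imwrite(f"pics/l{c}.png",im[...,::-1])
    for l in("carrier","dock","jar_seated","cup_seated"):
        d=sil(l,c); print(c,l,d and (round(d["conf"],2),edges(d)))
a=cv2.imread("pics/lside.png")[285:410,254:434]; b=cv2.imread("pics/ltop.png")[200:345,100:230]
cv2.imwrite("pics/lift.png",np.hstack([cv2.resize(a,(480,333)),cv2.resize(b,(299,333))]))
```

```text
0.044 16.1417 [0.5638 0.1703 0.0435] 0.022793597424535468 50.06575673818588 [-0.875  -0.1293 -0.4631] [-0.0473  0.0776  0.0747]
0.047 16.3917 [0.5636 0.1703 0.0461] 0.02280303183286969 49.46395397186279 [-0.5993 -0.5813 -5.4629] [ 0.0127 -0.0835  0.0063]
0.05 16.6417 [0.5642 0.1704 0.05  ] 0.02249678627155338 49.54126328229904 [ 0.7134  0.0927 -4.7443] [ 0.0333 -0.0049  0.0132]
0.054 16.8917 [0.5646 0.1705 0.0545] 0.0228468496529878 49.54107016324997 [-0.997   0.8662 -4.7002] [-0.0331  0.0069 -0.0082]
0.06 17.1583 [0.5648 0.1705 0.0608] 0.02276321106178217 49.54057574272156 [-0.0617  0.3683 -5.4724] [-0.018   0.0056  0.0014]
top carrier (0.78, array([129.55, 222.6 , 170.05, 326.8 ]))
top dock (0.68, array([127.75, 217.45, 180.65, 332.35]))
top jar_seated (0.66, array([127.75, 298.85, 156.65, 319.55]))
top cup_seated (0.7, array([150.55, 227.15, 162.85, 248.45]))
side carrier (0.69, array([283.1 , 322.15, 406.7 , 388.85]))
side dock (0.97, array([271.85, 345.05, 415.15, 404.15]))
side jar_seated (0.92, array([377.85, 335.65, 400.95, 376.55]))
side cup_seated (0.86, array([285.95, 329.1 , 323.85, 367.7 ]))
```

View pics/lift.png

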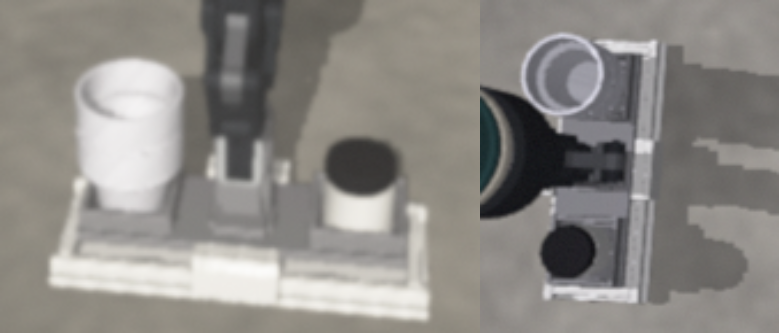

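The carrier is rising level, free of the dock, with both cups and the jar aboard (5.2 N, full weight). Finish the lift.

Run:
```python
from h import *
bot.move_l([*DC,.138],feed=.06); bot.sleep(.7); s=bot.get_state()
print(s["time_s"],s["position"],s["tcp_rot"],s["opening"],s["gripper_force"],s["contact_force"],s["torque"],s["joint_vel"])
bot.read_camera("side")
e={}
for l,M,p in(("jar_seated",JAR,[.5048,.173,.106]),("cup_seated",CUP,[*WELL,.106])):
    d=sil(l,"side"); print(l,d and (round(d["conf"],2),edges(d)),bb("side",M+p))
```

```text
19.8083 [0.5642 0.1704 0.1381] [3.1416 0.0001 3.0753] 0.02274709883615522 49.54074829816818 [ 0.2211  0.194  -4.95  ] [ 0.0025 -0.0251  0.0139] [ 0.0018  0.0003 -0.0005 -0.0003 -0.001   0.0005]
jar_seated (0.84, array([376.35, 286.8 , 405.85, 328.8 ])) [375.3718 286.7095 405.1709 329.1085]
cup_seated (0.89, array([282.4, 283. , 322. , 319.6])) [278.6637 271.8902 321.133  322.4228]
```

The silhouettes match a level carrier with its underside at 10 cm. It is held still and pinched.

```bash
python3 -c "
from rig import bot
print(bot.close_job())"
```

```text
the job is handed in; nothing more can be done
None
```

The job is handed in at about 20 s on the clock: the loose cup is fully nested and released, and the carrier with both cups and the jar is held pinched, level and still about 10 cm above the table; the jar, tube and carton on the table were not touched.

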